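# Screw down the clamp on the wax block

### The job

Two small hold-down clamps stand on the workbench, one over a blue wax block and one over a pale wooden block; both knobs are loose. Grip the brass knob of the clamp over the blue wax block, screw it clockwise (seen from above) until it stops tight, and let go. Leave the knob of the other clamp as it is.

Things in the scene. Friction and masses are not known exactly. Their poses are not given: they have to be found in the camera images.
- wax_knob (a joint): turn of the brass knob on the clamp over the BLUE WAX block, in rad: grows as the knob is screwed clockwise seen from above; starts loose at 0.15 to 0.8, stops tight at 1.5 (a hard stop). It turns stiffly (about 0.1 N m), stays where it is left, and sinks 1 mm per rad with the strap below it.
- wax_knob_centre (a point): centre, half-way up, of that knob: an upright knurled brass cylinder 45 mm in diameter, 38 mm tall, its centre about 80 mm above the bench; a stud end of 10 mm diameter stands out about 5 mm above it. Round, so it can be gripped from above at any yaw. The point turns with the knob; z is up. Nothing within 60 mm of it is taller than the knob.
- wax_clamp: the clamp over the blue wax block, fixed to the bench: base 106 x 70 x 26 mm, dark steel on wood (long along its x), origin at bench level under the knob's axis. Under the knob lie a 28 mm washer and a steel strap 24 mm wide along x, its top about 58 mm above the bench. The blue block, 30 x 46 x 19 mm, sits under the strap's end at -x.
- wood_knob_rim (a point): black tick on the top rim, 19 mm from the axis, of the like knob on the other clamp, which holds a pale wooden block (30 x 55 x 22 mm). This knob must stay as it is.

How it is judged:
At the end, for the whole second after the job is handed in: The knob of the clamp over the blue wax block is screwed home, within 0.18 rad (10 degrees) of its stop, and at rest (value of joint wax_knob above 1.32 rad and velocity of joint wax_knob below 0.1 rad/s); the robot touches nothing.
It fails at once if the knob of the clamp over the wooden block is turned (its rim tick moves more than 5 mm) (distance of wood_knob_rim from where it was at the start of the episode above 0.005 m).
It also fails if it takes over 24 s, if anything falls off the work surface, if the arm or the gripper's body presses on something with over 40 N, if the wrist force passes 120 N, or if a joint passes its speed limit or range.

### The arm

A 6-joint arm with a two-finger parallel gripper is mounted at the origin on a cart in front of the work surface, level with it; the furniture and walls round the work are solid. World frame = base frame: x ahead of the robot, y to its left, z up, the work surface at z = 0. Lengths are in m, angles in rad, forces in N, time in s.
With the tool pointing down it reaches from about 0.25 to 0.8 m from the base axis. Payload 8.5 kg.
Tool frame: the origin (TCP) lies midway between the tips of the shut fingers; the grasp point (between the pads) lies 19 mm behind it; x points along the fingers, y is the direction in which the jaws open and shut, and the axes are right-handed (so a half turn about x gives the same grasp; the last joint's range is limited). The gripper opens to 85 mm and grips with 20 to 120 N. Pads are 22 mm wide; open, the fingers measure 114 mm over their backs; the gripper's body (76 mm by 85 mm) begins 54 mm behind the grasp point. The pads swing forward as they close: fully open they stand 13 mm farther back than shut.
Start: joints at [1.18, 0.238, -0.013, 1.319, 0, 1.571], TCP at [0.2, 0.485, 0.231] pointing down, gripper open.
Joint ranges: [-2.66, 2.66], [-1.03, 1.9], [-1.14, 1.46], [-1.82, 2.27], [-1.45, 1.34], [-3.14, 3.14]. Speed limits (rad/s): [2.22, 2.22, 2.79, 3.14, 3.14, 3.14].

### API

Orientations are given as a unit quaternion [w, x, y, z].
In Python, from bench import sense, snapshot, order gives the robot as it stands. The module is installed in compiled form; this text tells all that it offers.
- The arm moves only by the tool send_rows, never from a script. Its argument "steps" is a list that holds one entry, the list of rows, each a list of 7 numbers: the shift along the tool's x, y, z in m, then the turn, a rotation vector about the tool's x, y, z in rad, then the opening, from 0 (shut) to 1 (fully open). In form: [[[tx, ty, tz, ax, ay, az, jaw], ...]]. A call has 1 to 5 rows; each row shifts and turns the pose as measured when the row begins, along the tool's axes as they then stand; what a row does not reach is not made up. A row lasts 1/10 s, in which the tool goes at most 50 mm and 8.59 degrees, less where a joint would pass 70% of its speed; a pose out of reach is approached as far as the arm can. A call with a gripper value outside its range is refused whole. The fingers move at their own pace and stop on an object; "squeeze" is the grip in N (left out, the last holds). Time passes only in rows, so rows that do not move let the fingers close. It gives the time, the measured TCP pose, the force and the opening at its end, in the units of the state.
- sense(): the state, without advancing time (a new reading comes with each control period).
- snapshot(name): name is "side" or "top"; returns a dict with "frame" (480x640x3 uint8, red, green, blue), "camera_matrix" (3x3 intrinsics, pixels), "rvec" (rotation vector, rad) and "tvec" (3), from world to camera coordinates, as OpenCV has them. Camera axes: x right, y down, z forward; pixel columns grow to the right and rows downward; lengths in m; the calibration is good to about 2 mm. A picture is of the moment at which its call begins. There is no depth.
- order.job_done(): hands the job in, once; it reports no verdict.
The state is a dict: "time": time; "qpos": joint angles; "joint_vel": joint speeds; "joint_efforts": joint torques, N m; "eef_pos": TCP position; "tool_rot": TCP orientation; "contact_force": force on the tool from outside, world axes, zero at the start; "wrist_torque": the same for the moment, N m; "width": finger opening in m.
Only numpy, scipy, OpenCV 4.12 (cv2) and the standard library are available. Lean on these libraries where they do the work, as an engineer would, in place of code of your own. Each camera call takes 0.05 s, during which the arm holds its last target. There are 200 camera calls.

## Working session

There is one attempt and no reset: what is moved stays moved. The work goes in short steps, Python scripts to look and compute and a tool call to move; the robot and the scene stay as the last step left them, time stands still between calls to the robot, and variables do not carry over. Pictures are saved under pics/ and viewed, about 8 in all and at most 12, crops included, and the job is handed in when it is done.

Besides the shell and the picture viewer there is one more tool, called after "Request:" as name(argument=value, ...), one argument or row to a line, values as JSON. send_rows: Moves the arm, as the interface text tells. Its arguments: {"type":"object","properties":{"steps":{"type":"array","items":{"type":"array","items":{"type":"array","items":{"type":"number"}}}},"squeeze":{"type":"number"}},"required":["steps"]}

```bash
mkdir -p pics; python3 - <<'E'
from bench import sense, snapshot
import cv2,pickle
d={}
for n in("side","top"):
    s=snapshot(n);d[n]=s;cv2.imwrite(f"pics/{n}0.png",s["frame"][:,:,::-1])
    R=cv2.Rodrigues(s["rvec"])[0];print(n,s["camera_matrix"].round(1).tolist(),(-R.T@s["tvec"].ravel()).round(3),R.round(2).tolist())
pickle.dump(d,open("d0.pkl","wb"))
s=sense();print({k:s[k] for k in("time","eef_pos","tool_rot","width","contact_force","qpos")})
E
```

```text
side [[467.1, 0.0, 314.4], [0.0, 467.1, 240.7], [0.0, 0.0, 1.0]] [ 0.299 -0.313  0.652] [[0.92, -0.39, 0.01], [-0.25, -0.61, -0.75], [0.3, 0.69, -0.66]]
top [[473.5, 0.0, 320.5], [0.0, 473.5, 240.0], [0.0, 0.0, 1.0]] [0.442 0.266 0.938] [[0.0, -1.0, -0.02], [-0.99, 0.0, -0.15], [0.15, 0.02, -0.99]]
{'time': 0.1, 'eef_pos': array([0.19985987, 0.48509973, 0.23074782]), 'tool_rot': array([ 0.69357678,  0.13684291,  0.69372874, -0.13771606]), 'width': 0.08549023531112818, 'contact_force': array([1.09851568, 0.15975934, 0.04539639]), 'qpos': array([ 1.18000719e+00,  2.38741931e-01, -1.41262431e-02,  1.31918120e+00,
       -2.89446445e-05,  1.57077378e+00])}
```

View pics/side0.png

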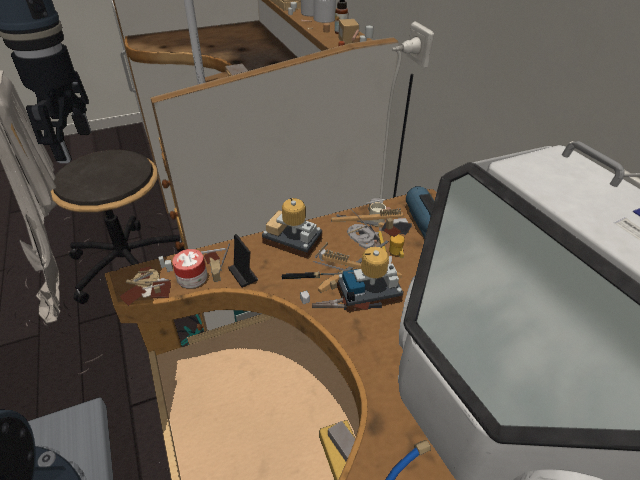

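View pics/top0.png

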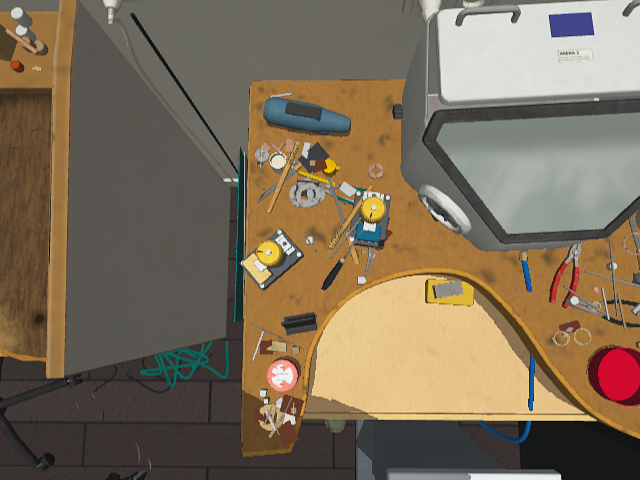

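Side view: the wax clamp's knob is near (375,262) and the wood clamp's near (293,212). Top view: wax knob near (373,208), wood knob near (268,253). I'll enlarge the wax clamp in both.

```bash
python3 - <<'E'
import pickle,cv2,numpy as np
d=pickle.load(open("d0.pkl","rb"))
a=cv2.resize(d["side"]["frame"][235:315,325:425],None,fx=4,fy=4,interpolation=cv2.INTER_CUBIC)
b=cv2.resize(d["top"]["frame"][175:255,325:425],None,fx=4,fy=4,interpolation=cv2.INTER_CUBIC)
cv2.imwrite("pics/c1.png",np.hstack([a,b])[:,:,::-1])
E
```

```text
(no output)
```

View pics/c1.png

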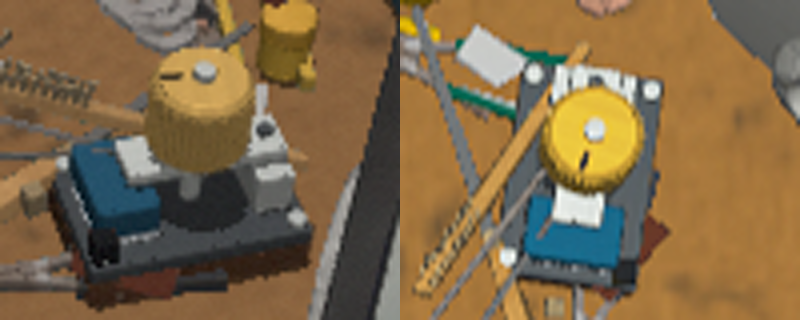

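The stud end is at top pixel (373.7,207.2) and side pixel (376.2,252.7). The black tick is at top (371.2,215.2) and side (368,254).

```bash
cat >h.py <<'E'
import cv2,numpy as np
def ray(s,uv):
    R=cv2.Rodrigues(s["rvec"])[0];c=-R.T@s["tvec"].ravel()
    v=R.T@np.linalg.inv(s["camera_matrix"])@np.array([*uv,1.]);return c,v/np.linalg.norm(v)
def onz(s,uv,z):
    c,v=ray(s,uv);return c+v*(z-c[2])/v[2]
def tri(rs):
    A=sum(np.eye(3)-np.outer(v,v) for c,v in rs);b=sum((np.eye(3)-np.outer(v,v))@c for c,v in rs);return np.linalg.solve(A,b)
E
python3 - <<'E'
import pickle
from h import *
from scipy.spatial.transform import Rotation as Ro
from bench import sense
d=pickle.load(open("d0.pkl","rb"));T,S=d["top"],d["side"]
print("stud",tri([ray(T,(373.7,207.2)),ray(S,(376.2,252.7))]),onz(T,(373.7,207.2),.104),onz(S,(376.2,252.7),.104))
print("tick",onz(T,(371.2,215.2),.099),onz(S,(368,254),.099))
print("wood",onz(T,(268,253),.1), onz(S,(293,199),.104))
s=sense();R=Ro.from_quat(np.roll(s["tool_rot"],-1)).as_matrix();print(R.round(3))
for p in[(373.7,207.2)]:
  g=onz(T,p,.104);print("d tool",R.T@(np.array([g[0],g[1],.2])-s["eef_pos"]))
print("machine corner",[onz(T,u,.1).round(3) for u in[(405,130),(420,195),(468,230),(390,110)]])
E
```

```text
stud [0.62916047 0.18646515 0.1034762 ] [0.62757427 0.18707666 0.104     ] [0.63045103 0.18578706 0.104     ]
tick [0.61396507 0.19132617 0.099     ] [0.61871958 0.19284161 0.099     ]
wood [0.54543969 0.37639197 0.1       ] [0.55322596 0.38499079 0.104     ]
[[-0.     0.381  0.925]
 [-0.001  0.925 -0.381]
 [-1.    -0.001  0.   ]]
d tool [ 0.03090366 -0.11260341  0.50898745]
machine corner [array([0.774, 0.127, 0.1  ]), array([0.651, 0.103, 0.1  ]), array([0.586, 0.019, 0.1  ]), array([0.813, 0.154, 0.1  ])]
```

```bash
python3 - <<'E'
import pickle
from h import *
d=pickle.load(open("d0.pkl","rb"));T,S=d["top"],d["side"]
for t,s in [((428,112),(470,168)),((480,238),(408,324)),((412,50),(560,150)),((422,118),(443,182))]:
  p=tri([ray(T,t),ray(S,s)]);print(p.round(3),[np.linalg.norm(np.cross(p-c,v)).round(3) for c,v in(ray(T,t),ray(S,s))])
a=cv2.resize(S["frame"][140:480,340:640],None,fx=1.7,fy=1.7);b=cv2.resize(T["frame"][0:270,380:640],(0,0),fx=1.15,fy=1.15)
b=cv2.copyMakeBorder(b,0,a.shape[0]-b.shape[0],0,0,cv2.BORDER_CONSTANT);cv2.imwrite("pics/m.png",np.hstack([a[:,:500],b])[:,:,::-1])
E
```

```text
[0.728 0.124 0.288] [np.float64(0.001), np.float64(0.001)]
[0.572 0.009 0.142] [np.float64(0.007), np.float64(0.007)]
[0.859 0.124 0.278] [np.float64(0.03), np.float64(0.03)]
[0.712 0.135 0.267] [np.float64(0.014), np.float64(0.014)]
```

View pics/m.png

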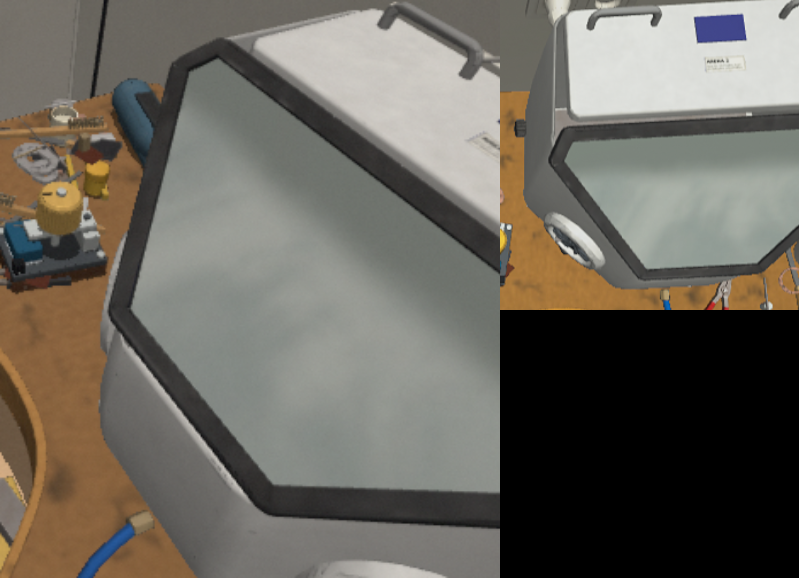

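```bash
python3 - <<'E'
import pickle
from h import *
d=pickle.load(open("d0.pkl","rb"));T,S=d["top"],d["side"]
for t,s in [((434,111),(469,165)),((426,139),(443,178)),((504,241),(408,322)),((597,235),(498,440))]:
  p=tri([ray(T,t),ray(S,s)]);print(p.round(3),[np.linalg.norm(np.cross(p-c,v)).round(3) for c,v in(ray(T,t),ray(S,s))])
print([onz(T,u,.2).round(3) for u in[(402,120),(420,190),(465,228),(400,170)]])
E
```

```text
[0.722 0.119 0.298] [np.float64(0.001), np.float64(0.001)]
[0.688 0.127 0.28 ] [np.float64(0.001), np.float64(0.001)]
[ 0.557 -0.014  0.182] [np.float64(0.002), np.float64(0.002)]
[ 0.571 -0.175  0.161] [np.float64(0.004), np.float64(0.004)]
[array([0.752, 0.148, 0.2  ]), array([0.634, 0.122, 0.2  ]), array([0.572, 0.053, 0.2  ]), array([0.667, 0.153, 0.2  ])]
```

Request:
send_rows(
  steps=[
    [[0, -0.01, 0.045, 0, 0, 0, 1], [0, -0.01, 0.045, 0, 0, 0, 1], [0, -0.01, 0.045, 0, 0, 0, 1], [0, -0.01, 0.045, 0, 0, 0, 1], [0, -0.01, 0.045, 0, 0, 0, 1]],
  ],
  squeeze=60,
)

```text
time: 0.6
eef_pos: [0.3903, 0.3526, 0.2288]
tool_rot: [0.694, 0.132, 0.695, -0.134]
contact_force: [1.7, 0.9, 0.3]
width: 0.0855
```

```bash
cat >st.py <<'E'
from bench import sense
import numpy as np
from scipy.spatial.transform import Rotation as Ro
s=sense();R=Ro.from_quat(np.roll(s["tool_rot"],-1)).as_matrix()
print("t",s["time"],"pos",s["eef_pos"].round(4),"q",s["qpos"].round(3),"F",s["contact_force"].round(1),"M",s["wrist_torque"].round(2),"w",round(s["width"],4))
print("to knob z.15, tool axes",(R.T@(np.array([.629,.1865,.15])-s["eef_pos"])).round(4),"x",R[:,0].round(3),"y",R[:,1].round(3))
E
python3 st.py
```

```text
t 0.6 pos [0.3903 0.3526 0.2288] q [ 0.735  0.244 -0.013  1.318  0.     1.114] F [1.7 0.9 0.3] M [ 0.03 -0.02  0.04] w 0.0855
to knob z.15, tool axes [ 0.0784 -0.0656  0.2834] x [-0.003 -0.002 -1.   ] y [ 0.37   0.929 -0.003]
```

Request:
send_rows(
  steps=[
    [[0, -0.011, 0.047, 0, 0, 0, 1], [0, -0.011, 0.047, 0, 0, 0, 1], [0, -0.011, 0.047, 0, 0, 0, 1], [0, -0.011, 0.047, 0, 0, 0, 1], [0, -0.011, 0.047, 0, 0, 0, 1]],
  ],
)

```text
time: 1.1
eef_pos: [0.5941, 0.2075, 0.2271]
tool_rot: [0.693, 0.132, 0.696, -0.134]
contact_force: [0.3, 1.3, 0.6]
width: 0.0854
```

```bash
python3 st.py
```

```text
t 1.1 pos [0.5941 0.2075 0.2271] q [ 3.360e-01  4.270e-01  2.550e-01  1.404e+00 -1.000e-03  7.150e-01] F [0.3 1.3 0.6] M [ 0.04 -0.03  0.01] w 0.0854
to knob z.15, tool axes [ 0.0769 -0.0062  0.0405] x [-0.005 -0.003 -1.   ] y [ 0.37   0.929 -0.004]
```

Request:
send_rows(
  steps=[
    [[0.005, -0.003, 0.02, 0, 0, 0, 1], [0.015, -0.003, 0.018, 0, 0.005, 0, 1], [0.015, 0, 0.002, 0, 0, 0, 1], [0.015, 0, 0, 0, 0, 0, 1], [0.005, 0, 0, 0, 0, 0, 1]],
  ],
)

```text
time: 1.6
eef_pos: [0.6354, 0.1791, 0.1665]
tool_rot: [0.69, 0.135, 0.698, -0.138]
contact_force: [0.4, 0.6, 0.6]
width: 0.0855
```

```bash
python3 st.py; python3 - <<'E'
from bench import snapshot
import cv2,numpy as np
o=[cv2.resize(snapshot(n)["frame"][a:a+100,320:420],None,fx=4,fy=4,interpolation=cv2.INTER_CUBIC) for n,a in(("side",195),("top",160))]
cv2.imwrite("pics/a1.png",np.hstack(o)[:,:,::-1])
E
```

```text
t 1.6 pos [0.6354 0.1791 0.1665] q [2.740e-01 5.060e-01 2.310e-01 1.308e+00 1.000e-03 6.620e-01] F [0.4 0.6 0.6] M [-0.01  0.03 -0.02] w 0.0855
to knob z.15, tool axes [ 0.0166  0.0045 -0.0085] x [-0.012 -0.002 -1.   ] y [ 0.378  0.926 -0.007]
```

View pics/a1.png

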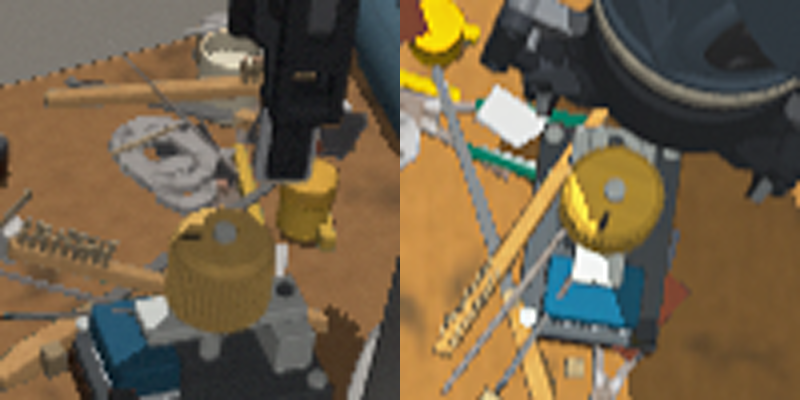

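The side view shows the fingers in line, the near tip at crop (285,178), behind and right of the stud at (225,233). In the top view the stud is at crop (615,188) and the finger backs show at about (505,55) and (765,190). I'll check this against the kinematics.

```bash
python3 - <<'E'
import pickle
from h import *
from bench import sense
from scipy.spatial.transform import Rotation as Ro
d=pickle.load(open("d0.pkl","rb"));s=sense();R=Ro.from_quat(np.roll(s["tool_rot"],-1)).as_matrix()
for n,o in(("side",(320,195)),("top",(320-100,160))):
  S=d[n]
  for z in(-.013,-.032,-.06):
    P=np.array([s["eef_pos"]+R@np.array([z,y,0.]) for y in(-.057,-.0427,0,.0427,.057)])
    p=cv2.projectPoints(P,S["rvec"],S["tvec"],S["camera_matrix"],None)[0][:,0];print(n,z,((p-o)*4).round(0).tolist())
E
```

```text
side -0.013 [[281.0, 192.0], [276.0, 167.0], [262.0, 98.0], [249.0, 34.0], [245.0, 14.0]]
side -0.032 [[287.0, 153.0], [282.0, 129.0], [267.0, 60.0], [254.0, -3.0], [250.0, -23.0]]
side -0.06 [[297.0, 95.0], [291.0, 70.0], [276.0, 2.0], [262.0, -60.0], [257.0, -79.0]]
top -0.013 [[781.0, 180.0], [748.0, 167.0], [650.0, 129.0], [553.0, 91.0], [520.0, 79.0]]
top -0.032 [[789.0, 169.0], [755.0, 156.0], [655.0, 117.0], [555.0, 78.0], [522.0, 65.0]]
top -0.06 [[803.0, 151.0], [767.0, 138.0], [663.0, 97.0], [560.0, 57.0], [525.0, 44.0]]
```

Request:
send_rows(
  steps=[
    [[0, 0.0045, -0.0085, 0, -0.011, 0, 1], [0, 0, 0, 0, 0, 0, 1], [0.015, 0, 0, 0, 0, 0, 1], [0.015, 0, 0, 0, 0, 0, 1], [0, 0, 0, 0, 0, 0, 1]],
  ],
)

```text
time: 2.2
eef_pos: [0.6292, 0.1901, 0.1421]
tool_rot: [0.697, 0.134, 0.691, -0.136]
contact_force: [0.1, -0.7, 0.1]
width: 0.0852
```

```bash
python3 st.py
```

```text
t 2.2 pos [0.6292 0.1901 0.1421] q [ 0.296  0.498  0.154  1.221 -0.006  0.681] F [ 0.1 -0.7  0.1] M [-0.03  0.04  0.04] w 0.0852
to knob z.15, tool axes [-0.0079 -0.0034  0.0013] x [ 0.007 -0.005 -1.   ] y [ 0.375  0.927 -0.002]
```

Request:
send_rows(
  steps=[
    [[0.015, -0.003, 0.001, 0, 0.007, 0, 1], [0.02, 0, 0, 0, 0, 0, 1], [0.02, 0, 0, 0, 0, 0, 1], [0.012, 0, 0, 0, 0, 0, 1], [0, 0, 0, 0, 0, 0, 1]],
  ],
)

```text
time: 2.7
eef_pos: [0.6305, 0.1875, 0.0753]
tool_rot: [0.696, 0.135, 0.693, -0.134]
contact_force: [-0.1, -0.2, 0.5]
width: 0.0851
```

```bash
python3 st.py; python3 - <<'E'
from bench import snapshot
import cv2,numpy as np
o=[cv2.resize(snapshot(n)["frame"][a:a+100,320:420],None,fx=4,fy=4,interpolation=cv2.INTER_CUBIC) for n,a in(("side",205),("top",160))]
cv2.imwrite("pics/a2.png",np.hstack(o)[:,:,::-1])
E
```

```text
t 2.7 pos [0.6305 0.1875 0.0753] q [ 2.900e-01  5.410e-01  4.900e-02  1.075e+00 -1.000e-03  6.730e-01] F [-0.1 -0.2  0.5] M [-0.02 -0.01  0.01] w 0.0851
to knob z.15, tool axes [-0.0747 -0.0013 -0.0007] x [ 0.005 -0.    -1.   ] y [0.374 0.928 0.002]
```

View pics/a2.png

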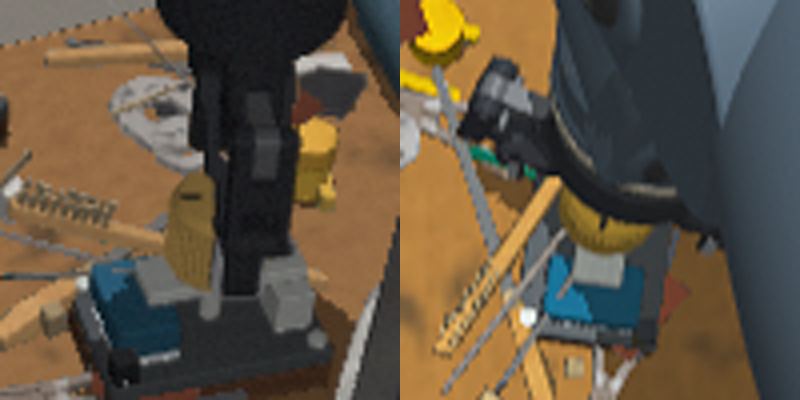

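The near finger stands beside the knob, with its tip at side crop (240,290) and the knob centre near (220,230), as predicted. I'll pre-rotate counter-clockwise so the jaws stay roughly across the strap through the whole stroke.

Request:
send_rows(
  steps=[
    [[0, -0.001, -0.001, -0.145, 0.004, 0, 1], [0, 0, 0, -0.145, 0, 0, 1], [0, 0, 0, -0.145, 0, 0, 1], [0, 0, 0, -0.145, 0, 0, 1], [0, 0, 0, -0.145, 0, 0, 1]],
  ],
)

```text
time: 3.3
eef_pos: [0.6333, 0.1881, 0.0834]
tool_rot: [0.7, -0.127, 0.691, 0.129]
contact_force: [-0.4, -0.6, 0.3]
width: 0.0855
```

```bash
python3 st.py
```

```text
t 3.3 pos [0.6333 0.1881 0.0834] q [ 2.880e-01  5.340e-01  6.000e-02  1.084e+00  1.000e-03 -7.600e-02] F [-0.4 -0.6  0.3] M [-0.02 -0.04 -0.03] w 0.0855
to knob z.15, tool axes [-0.0667  0.0001 -0.0038] x [ 0.011  0.004 -1.   ] y [-0.356  0.934  0.   ]
```

Request:
send_rows(
  steps=[
    [[0, 0, -0.0035, 0, 0.011, 0, 1], [0.01, 0, 0, 0, 0, 0, 1], [0.01, 0, 0, 0, 0, 0, 1], [0, 0, 0, 0, 0, 0, 1]],
  ],
)

```text
time: 3.7
eef_pos: [0.6314, 0.1872, 0.0646]
tool_rot: [0.697, -0.125, 0.694, 0.126]
contact_force: [0.5, -0.7, -0.1]
width: 0.0854
```

```bash
python3 st.py
```

```text
t 3.7 pos [0.6314 0.1872 0.0646] q [ 0.288  0.55   0.036  1.053  0.    -0.069] F [ 0.5 -0.7 -0.1] M [ 0.   -0.01 -0.02] w 0.0854
to knob z.15, tool axes [-0.0854  0.0002 -0.0021] x [ 0.004  0.001 -1.   ] y [-0.349  0.937 -0.   ]
```

Now close gently with a small correction.

Request:
send_rows(
  steps=[
    [[0.001, 0, -0.0015, 0, 0.003, 0, 0.3], [0, 0, 0, 0, 0, 0, 0.3], [0, 0, 0, 0, 0, 0, 0.3], [0, 0, 0, 0, 0, 0, 0.3], [0, 0, 0, 0, 0, 0, 0.3]],
  ],
  squeeze=30,
)

```text
time: 4.2
eef_pos: [0.6289, 0.1882, 0.0636]
tool_rot: [0.696, -0.123, 0.696, 0.126]
contact_force: [0.7, -0.4, -1.5]
width: 0.044
```

```bash
python3 st.py
```

```text
t 4.2 pos [0.6289 0.1882 0.0636] q [ 0.289  0.551  0.035  1.055  0.003 -0.065] F [ 0.7 -0.4 -1.5] M [-0.23 -0.12 -0.05] w 0.044
to knob z.15, tool axes [-0.0864 -0.0014 -0.0005] x [-0.001  0.003 -1.   ] y [-0.347  0.938  0.003]
```

Request:
send_rows(
  steps=[
    [[0, 0, 0, 0, 0, 0, 0.2], [0, 0, 0, 0.12, 0, 0, 0.2], [0, 0, 0, 0.14, 0, 0, 0.2], [0, 0, 0, 0.14, 0, 0, 0.2], [0, 0, 0, 0.14, 0, 0, 0.2]],
  ],
  squeeze=50,
)

```text
time: 4.7
eef_pos: [0.6288, 0.1892, 0.0631]
tool_rot: [0.703, 0.073, 0.704, -0.07]
contact_force: [-0.4, 2.3, -0.9]
width: 0.0434
```

```bash
python3 st.py
```

```text
t 4.7 pos [0.6288 0.1892 0.0631] q [0.29  0.551 0.034 1.054 0.005 0.492] F [-0.4  2.3 -0.9] M [0.32 0.05 0.11] w 0.0434
to knob z.15, tool axes [-0.0869 -0.0022  0.0005] x [-0.001  0.005 -1.   ] y [0.201 0.98  0.005]
```

Request:
send_rows(
  steps=[
    [[0, -0.0005, 0, 0.14, 0, 0, 0.2], [0, 0, 0, 0.14, 0, 0, 0.2], [0, 0, 0, 0.14, 0, 0, 0.2]],
  ],
)

```text
time: 5.0
eef_pos: [0.6292, 0.1901, 0.0627]
tool_rot: [0.67, 0.224, 0.672, -0.22]
contact_force: [-0.2, 1.7, -1.6]
width: 0.0434
```

```bash
python3 st.py
```

```text
t 5.0 pos [0.6292 0.1901 0.0627] q [0.29  0.552 0.034 1.052 0.007 0.929] F [-0.2  1.7 -1.6] M [0.24 0.02 0.14] w 0.0434
to knob z.15, tool axes [-0.0874 -0.0025  0.0016] x [-0.001  0.007 -1.   ] y [0.596 0.803 0.005]
```

Request:
send_rows(
  steps=[
    [[0, 0, 0, 0.12, 0, 0, 0.2], [0, 0, 0, 0.12, 0, 0, 0.2]],
  ],
)

```text
time: 5.2
eef_pos: [0.6295, 0.1904, 0.0624]
tool_rot: [0.637, 0.307, 0.64, -0.302]
contact_force: [1.0, 1.9, 0.0]
width: 0.0433
```

```bash
python3 st.py
```

```text
t 5.2 pos [0.6295 0.1904 0.0624] q [0.29  0.552 0.034 1.051 0.007 1.18 ] F [1.  1.9 0. ] M [ 0.19 -0.    0.14] w 0.0433
to knob z.15, tool axes [-0.0876 -0.0025  0.0022] x [-0.     0.008 -1.   ] y [0.777 0.63  0.004]
```

Request:
send_rows(
  steps=[
    [[0, 0, 0, 0.1, 0, 0, 0.2], [0, 0, 0, 0.1, 0, 0, 0.2]],
  ],
)

```text
time: 5.4
eef_pos: [0.6299, 0.1907, 0.0623]
tool_rot: [0.602, 0.371, 0.605, -0.366]
contact_force: [1.8, -2.3, -0.6]
width: 0.0432
```

```bash
python3 st.py; python3 - <<'E'
from bench import snapshot
import cv2,numpy as np
o=[cv2.resize(snapshot(n)["frame"][a:a+100,320:420],None,fx=4,fy=4,interpolation=cv2.INTER_CUBIC) for n,a in(("side",205),("top",160))]
cv2.imwrite("pics/a3.png",np.hstack(o)[:,:,::-1])
E
```

```text
t 5.4 pos [0.6299 0.1907 0.0623] q [0.291 0.553 0.035 1.051 0.007 1.387] F [ 1.8 -2.3 -0.6] M [-0.71 -0.35  1.91] w 0.0432
to knob z.15, tool axes [-0.0877 -0.0024  0.0027] x [ 0.     0.008 -1.   ] y [0.89  0.457 0.004]
```

View pics/a3.png

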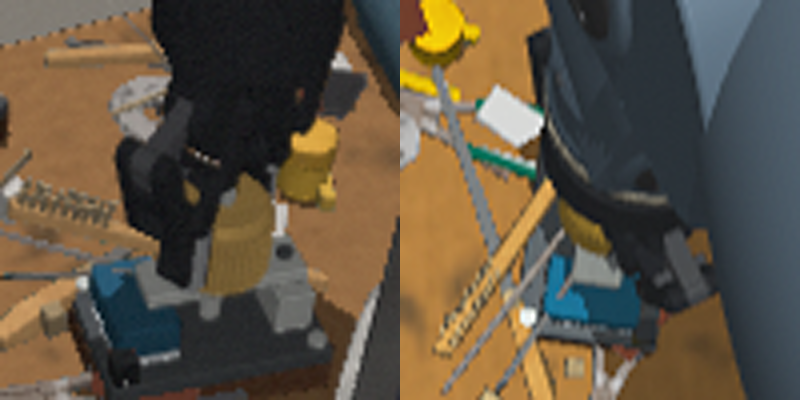

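Torque jumped to 1.9 N m with almost no net force, so the knob is at the hard stop. Opening part way and lifting clear.

Request:
send_rows(
  steps=[
    [[0, 0, 0, 0, 0, 0, 0.7], [0, 0, 0, 0, 0, 0, 0.75], [0, 0, 0, 0, 0, 0, 0.75], [-0.01, 0, 0, 0, 0, 0, 0.75], [-0.02, 0, 0, 0, 0, 0, 0.75]],
  ],
)

```text
time: 6.0
eef_pos: [0.6285, 0.1892, 0.0909]
tool_rot: [0.603, 0.367, 0.607, -0.365]
contact_force: [0.6, -0.1, 0.6]
width: 0.0639
```

```bash
python3 st.py
```

```text
t 6.0 pos [0.6285 0.1892 0.0909] q [0.289 0.532 0.077 1.118 0.007 1.378] F [ 0.6 -0.1  0.6] M [ 0.   -0.02 -0.06] w 0.0639
to knob z.15, tool axes [-0.0591 -0.0009  0.0022] x [-0.004  0.006 -1.   ] y [ 0.886  0.463 -0.001]
```

Request:
send_rows(
  steps=[
    [[-0.04, 0, 0, 0, 0, 0, 0.75], [-0.045, 0, 0, 0, 0, 0, 0.75], [-0.045, 0, 0, 0, 0, 0, 0.75], [0, -0.035, -0.03, 0, 0, 0, 1], [0, -0.04, -0.03, 0, 0, 0, 1]],
  ],
)

```text
time: 6.5
eef_pos: [0.5417, 0.2072, 0.2335]
tool_rot: [0.605, 0.372, 0.603, -0.362]
contact_force: [-0.6, 0.7, 0.1]
width: 0.0851
```

Request:
send_rows(
  steps=[
    [[0, -0.04, -0.03, 0, 0, 0, 1], [0, -0.04, -0.03, 0, 0, 0, 1], [0, -0.02, -0.02, 0, 0, 0, 1], [0, 0, 0, 0, 0, 0, 1], [0, 0, 0, 0, 0, 0, 1]],
  ],
)

```text
time: 7.0
eef_pos: [0.4081, 0.2324, 0.2389]
tool_rot: [0.608, 0.373, 0.603, -0.358]
contact_force: [0.2, 0.3, 0.2]
width: 0.0855
```

```bash
python3 st.py; python3 - <<'E'
from bench import snapshot
import cv2,numpy as np
o=[cv2.resize(snapshot(n)["frame"][a:a+100,x:x+100],None,fx=4,fy=4,interpolation=cv2.INTER_CUBIC) for n,a,x in(("side",215,325),("top",160,325))]
cv2.imwrite("pics/a4.png",np.hstack(o)[:,:,::-1])
E
```

```text
t 7.0 pos [0.4081 0.2324 0.2389] q [ 0.515  0.124 -0.139  1.286  0.004  1.602] F [0.2 0.3 0.2] M [ 0.   -0.05  0.02] w 0.0855
to knob z.15, tool axes [0.092  0.1722 0.1438] x [ 0.017  0.015 -1.   ] y [0.885 0.465 0.022]
```

View pics/a4.png

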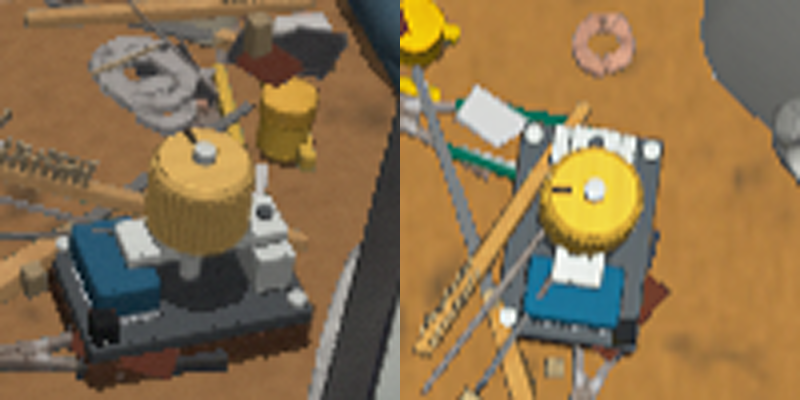

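The tick has gone from top crop (585,161), about 163°, to (562,189), about 90°. That is about 1.27 rad clockwise. Starting from at least 0.15, the knob is past 1.4, which fits the hard-stop torque. The arm is clear and at rest.

```bash
python3 -c "
from bench import order;print(order.job_done())"
```

```text
the job is handed in; nothing more can be done
None
```

I gripped the brass knob over the blue wax block from above and screwed it clockwise until it stopped. I then opened the jaws, backed the arm clear and handed the job in at about 7 s; the hand-in gives no verdict.

- **Tightness:** the turning torque stayed near 0.14 N m up to 1.25 rad of tool turn. It then jumped to 1.9 N m with only about 3 N of net side force, which is what a hard stop looks like.
- **Knob angle:** the black tick moved about 1.27 rad in the last picture. With a start of at least 0.15 rad, the knob should be at about 1.4 rad or more, above the 1.32 needed. I did not measure its starting angle directly. The tool turned about 0.15 to 0.2 rad further than the tick moved. I put that down to slip and windup at the stop.
- **Small disagreement:** the two cameras placed the knob about 3 mm apart. The grip still closed with little force.
- **Clear of the scene:** the last force reading was about zero, with the tool about 0.24 m up and away from both clamps.
- **Other clamp:** the arm never went near the wooden block's knob, but I did not check its tick in a close-up afterwards.

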